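# Open the kit box and pack its three parts in a row

## Task

Turn both turn buttons of the wooden kit box aside by about a quarter turn, lift the freed plywood panel out by its handle and lay it, handle up, centred and squarely on the pine board, long side along long side. Then stand the three parts upright on the box's floor in a row along its long centre line: the tin in the middle, the square drilled block beside it to its left, and the pipe coupling beside it to its right (left and right as seen from the robot, leaving a finger's breadth between the parts). Set things down rather than dropping them, and leave the pine offcut and the big can where they are.

Things in the scene. Friction and masses are not known exactly. Their poses are not given: they have to be found in the camera images.
- box: fixed wooden box, 134 (x) x 266 (y, long) x 56 mm high, closed by the panel. Origin: centre of its underside, z up, +y to the robot's left (yaw within 0.25). Cavity 110 (x) x 210 mm (y), centred, floor 6 mm above the underside; long walls 12, end walls 28 mm thick. Posts 14 x 14 mm in the cavity's corners, tops at 46 mm, carry the panel. A turn button stands on each end wall.
- button_left (a joint): angle of the left turn button: wooden bar 48 x 12 mm, turning about a vertical pivot in its middle, at (0, +119 mm) in the box's frame, on the end wall; bar 57.5 to 73.5 mm above the box's underside. 0: bar along the box's y, locking the panel; positive anticlockwise from above; starts within 0.25. Stops at +-1.6; beyond +-1.2 it frees the panel. Light friction (0.03 N m), stays where left.
- button_right (a joint): angle of the right turn button: wooden bar 48 x 12 mm, turning about a vertical pivot in its middle, at (0, -119 mm) in the box's frame, on the end wall; bar 57.5 to 73.5 mm above the box's underside. 0: bar along the box's y, locking the panel; positive anticlockwise from above; starts within 0.25. Stops at +-1.6; beyond +-1.2 it frees the panel. Light friction (0.03 N m), stays where left.
- panel: loose plywood panel, 106 (x) x 206 (y) x 8 mm, 140 g, lying in the box's mouth on the corner posts with 2 mm play all round, its underside 46 mm above the box's underside. Origin: centre of its underside; z up. On its top a centred brown wooden handle bar, 60 mm along y, 16 mm wide (x), rising from 8 to 32 mm above the origin.
- board: pine board fixed to the bench, 130 (x) x 230 (y, long) x 18 mm thick, nothing on it. Origin: centre of its underside; z up; top at +18 mm.
- block: loose square pine block, 44 x 44 mm, 36 mm high, with a dark drilled hole in the middle of its top (only drawn). About 50 g. Origin: centre of its underside; z up; x and y square to its sides.
- coupling: loose white plastic pipe coupling: an upright open tube, outer diameter 48, bore 36, height 38 mm. About 40 g. Origin: centre of its underside; z along the tube, up.
- tin: loose small round closed metal tin, lid diameter 47 (upper 11 mm), body diameter 44, height 36 mm, standing upright. About 90 g. Origin: centre of its underside; z up.
- offcut: loose plain pine offcut, 36 (x) x 95 (y) x 28 mm, no hole; to be left alone. Origin: centre of its underside; z up.
- can: loose closed can, diameter 68, height 80 mm, standing on the far side; to be left alone. Origin: centre of its underside; z up.
Mind the look-alikes: they are no part of the job. What is shaped like the tin but orange or pink is not meant. What is shaped like the block but turquoise or yellow is not meant.

How it is judged:
On the way, in this order (a step that is already met when the one before it is completed fails the run):
1. both turn buttons are turned aside, with the panel still in the box ((value of joint button_left above 1.2 rad or value of joint button_left below -1.2 rad) and (value of joint button_right above 1.2 rad or value of joint button_right below -1.2 rad) and distance between panel and box below 0.065 m), for 0.2 s.
2. the panel lies on the pine board, released (horizontal distance between panel and board below 0.015 m and angle between the y axis of panel and the y axis of board, either way round below 0.15 rad and z of panel in the frame of board between 0.013 and 0.023 m and angle between panel's own z axis and vertical below 0.06 rad and linear speed of panel below 0.02 m/s and contact force between the fingers and panel below 0.1 N), for 0.2 s.
At the end, for the whole second after the job is handed in: Buttons over 1.2 rad from 0; panel flat on the board, within 15 mm and 0.15 rad; parts upright on the box floor within 30 mm of its long centre line, in the box frame tin y within 25 mm of 0, block +45 to +100, coupling -45 to -100 mm; all released and at rest (all of step 2 and (value of joint button_left above 1.2 rad or value of joint button_left below -1.2 rad) and (value of joint button_right above 1.2 rad or value of joint button_right below -1.2 rad) and x of block in the frame of box between -0.03 and 0.03 m and z of each of block, tin, coupling in the frame of box below 0.011 m and angle between each of block, tin, coupling's own z axis and vertical below 0.1 rad and linear speed of each of block, tin, coupling below 0.02 m/s and contact force between the fingers and block below 0.1 N and y of block in the frame of box between 0.045 and 0.1 m and x of tin in the frame of box between -0.03 and 0.03 m and contact force between the fingers and tin below 0.1 N and y of tin in the frame of box between -0.025 and 0.025 m and x of coupling in the frame of box between -0.03 and 0.03 m and contact force between the fingers and coupling below 0.1 N and y of coupling in the frame of box between -0.1 and -0.045 m); the robot touches nothing.
It fails at once if the pine offcut is moved more than 25 mm or tipped (distance of offcut from where it was at the start of the episode above 0.025 m or angle between offcut's own z axis and vertical above 0.5 rad).
It fails at once if the big can is moved more than 25 mm or tipped (distance of can from where it was at the start of the episode above 0.025 m or angle between can's own z axis and vertical above 0.5 rad).
It fails at once if the panel or one of the three parts is dropped (falls faster than 0.7 m/s with the fingers off it, about 25 mm of fall) ((contact force between the fingers and panel below 0.05 N and linear speed of panel above 0.7 m/s) or (contact force between the fingers and block below 0.05 N and linear speed of block above 0.7 m/s) or (contact force between the fingers and tin below 0.05 N and linear speed of tin above 0.7 m/s) or (contact force between the fingers and coupling below 0.05 N and linear speed of coupling above 0.7 m/s)).
It also fails if it takes over 120 s, if anything falls off the work surface, if the arm or the gripper's body presses on something with over 40 N, if the wrist force passes 120 N, or if a joint passes its speed limit or range.

## Robot

A 6-joint arm with a two-finger parallel gripper is mounted at the origin on the work surface. World frame = base frame: x ahead of the robot, y to its left, z up, the work surface at z = 0. Lengths are in m, angles in rad, forces in N, time in s.
With the tool pointing down it reaches from about 0.375 to 0.9 m from the base axis. Payload 3.1 kg.
Tool frame: the origin (TCP) lies between the finger pads; the fingertips stand 11 mm ahead of it and the grasp point (between the pads) lies 8 mm behind it; z points along the fingers, y is the line along which they close (so a half turn about z gives the same grasp; the last joint's range is limited). The gripper opens to 87 mm and grips with 3 to 60 N. Pads are 19 mm wide; open, the fingers measure 117 mm over their backs; the gripper's body (75 mm by 190 mm) begins 51 mm behind the grasp point.
Start: joints at [0.945, 0.527, 1.433, -0, 1.181, -0.178], TCP at [0.271, 0.563, 0.208] pointing down, gripper open.
Joint ranges: [-3.08, 3.08], [-0.75, 2.2], [0.22, 2.44], [-1.43, 4.57], [0, 2.65], [-2.85, 2.85]. Speed limits (rad/s): [2.79, 2.79, 3.14, 3.14, 3.14, 3.14].

## Interface

Orientations are given as a unit quaternion [x, y, z, w].
In Python, from rig import get_obs, camera, hand_in gives the robot as it stands.
- The arm moves only by the shell command python3 -m pendant 'ROWS' [FORCE]. ROWS is JSON, a list that holds one entry, the list of rows, each a list of 7 numbers: the shift along the tool's x, y, z in m, then the turn, a rotation vector about the tool's x, y, z in degrees, then the opening, from 0 (shut) to 1 (fully open). In form: [[[x, y, z, ax, ay, az, fingers], ...]]. A call has exactly 5 rows; each row shifts and turns the commanded pose from where the row before left it, along the tool's axes as they then stand; what a row does not reach is not made up. A row lasts 1/8 s, in which the tool goes at most 62.5 mm and 10.7 degrees, less where a joint would pass 70% of its speed; a pose out of reach is approached as far as the arm can. A call with a gripper value outside its range is refused whole. The fingers move at their own pace and stop on an object; FORCE is the grip in N (left out, the last holds). Time passes only in rows, so rows that do not move let the fingers close, or fill a call up. It gives the time, the measured TCP pose, the force, the opening and the grip force at its end, in the units of the state.
- get_obs(): the state, without advancing time (a new reading comes with each control period).
- camera(name): name is "scene" or "top" or "wrist"; returns a dict with "img" (400x640x3 uint8, red, green, blue), "intrinsics" (3x3 intrinsics, pixels), "R" (3x3) and "t" (3): a world point X has camera coordinates R X + t; the wrist camera has in their place "T_tool_cam" (4x4, takes a point from camera to tool coordinates, whose origin is the TCP and whose axes are the flange's). Camera axes: x right, y down, z forward; pixel columns grow to the right and rows downward; lengths in m; the calibration is good to about 2 mm. A picture is of the moment at which its call begins: read the wrist's pose just before it. There is no depth.
- hand_in(): hands the job in; it is judged then, once.
The state is a dict: "time": time; "q": joint angles; "joint_velocities": joint speeds; "joint_torque": joint torques, N m; "position": TCP position; "tool_rot": TCP orientation; "ft_force": force on the tool from outside, world axes, zero at the start; "moment": the same for the moment, N m; "grip_width": finger opening in m; "grip_force": force on a finger pad.
Only numpy, scipy, OpenCV 4.12 (cv2) and the standard library are available. Lean on these libraries where they do the work, as an engineer would, in place of code of your own. Each camera call takes 0.05 s, during which the arm holds its last target. There are 200 camera calls.

## Working session

There is one attempt and no reset: what is moved stays moved. The work goes in short steps, Python scripts to look and compute and a shell command to move; the robot and the scene stay as the last step left them, time stands still between calls to the robot, and variables do not carry over. Pictures are saved under pics/ and viewed, at most 16 in all, crops included, and the job is handed in when it is done.

```bash
ls; mkdir -p pics; python3 - <<'E'
from rig import get_obs,camera
import cv2,json
o=get_obs();print(o)
for n in("top","scene"):
    c=camera(n);cv2.imwrite(f"pics/{n}0.png",cv2.resize(c["img"][:,:,::-1],None,fx=1.25,fy=1.25,interpolation=cv2.INTER_CUBIC));print(n,c["intrinsics"],c["R"],c["t"])
E
```

```text
pics
{'time': 0.0, 'q': array([ 9.44524723e-01,  5.28429237e-01,  1.43387010e+00,  2.57673938e-05,
        1.18139356e+00, -1.78506486e-01]), 'joint_velocities': array([-0.00042933, -0.0007412 ,  0.00107178,  0.00092158, -0.0008104 ,
       -0.00050602]), 'joint_torque': array([ 1.55240377e-04, -4.40031481e+01, -1.76594567e+01,  6.33471622e-02,
        5.80430555e-02, -1.31845413e-04]), 'position': array([0.27012324, 0.5627891 , 0.20710459]), 'tool_rot': array([ 2.22021607e-01,  9.75041180e-01, -9.61581089e-04, -4.22208840e-04]), 'ft_force': array([-0.73491093,  0.03840606,  0.80695028]), 'moment': array([-0.01818259, -0.01122887, -0.0377032 ]), 'grip_force': 0.0, 'grip_width': 0.0867687905636351}
top [[378.48322779   0.         315.86749535]
 [  0.         378.48322779 201.28892095]
 [  0.           0.           1.        ]] [[-0.00368399 -0.99999073 -0.00222785]
 [-0.99597197  0.00386876 -0.08958166]
 [ 0.08958945  0.00188886 -0.99597699]] [0.00162227 0.62626459 0.9285355 ]
scene [[388.80729215   0.         322.47008525]
 [  0.         388.80729215 195.34307085]
 [  0.           0.           1.        ]] [[-0.6177424   0.78630568 -0.01084929]
 [ 0.48960026  0.37377331 -0.78777224]
 [-0.61537461 -0.49195213 -0.61587109]] [ 0.39076636 -0.23092612  1.36259593]
```

View pics/top0.png

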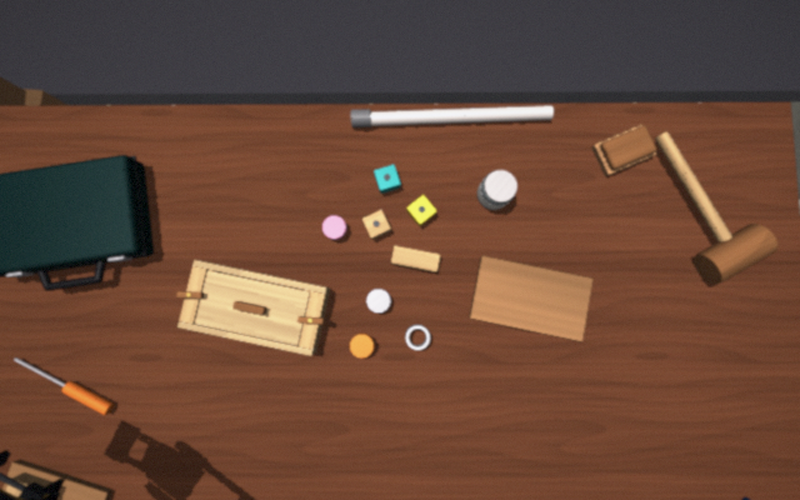

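View pics/scene0.png

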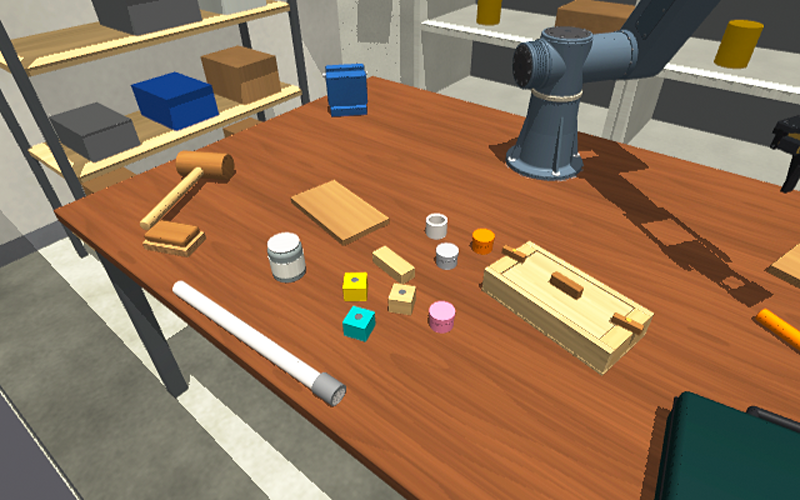

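The top view shows the box at (253,308), the board at (532,298), the tin at (378,300) and the coupling at (418,337). The pine block is at (377,224), the offcut at (415,259) and the can at (498,190). The pink, orange, turquoise and yellow ones are look-alikes. The scene view agrees.

```bash
cat > h.py <<'E'
import numpy as np,cv2
from rig import get_obs,camera
from scipy.spatial.transform import Rotation as Ro
def pose():
    o=get_obs();return Ro.from_quat(o["tool_rot"]).as_matrix(),np.array(o["position"]),o
def cam(n):
    R0,p,_=pose();c=camera(n)
    if n=="wrist":
        T=c["T_tool_cam"];Rc=R0@T[:3,:3];tc=R0@T[:3,3]+p
        c["R"]=Rc.T;c["t"]=-Rc.T@tc
    return c
def unproj(c,uv,z):
    uv=np.atleast_2d(uv).astype(float);K=c["intrinsics"];C=-c["R"].T@c["t"]
    d=np.c_[(uv-K[:2,2])/K[0,0],np.ones(len(uv))]@c["R"]
    return C+d*((z-C[2])/d[:,2])[:,None]
def proj(c,X):
    x=np.atleast_2d(X)@c["R"].T+c["t"];return x[:,:2]/x[:,2:]*c["intrinsics"][0,0]+c["intrinsics"][:2,2]
def rect(P,name):  # 4 corners -> centre, yaw of long side (y axis)
    P=np.array(P,np.float32);(cx,cy),(w,h),a=cv2.minAreaRect(P[:,:2])
    b=cv2.boxPoints(((cx,cy),(w,h),a));e=b[1]-b[0],b[2]-b[1];l=max(e,key=np.linalg.norm)
    y=np.arctan2(-l[0],l[1]);y=(y+np.pi/2)%np.pi-np.pi/2
    print(name,np.round(P[:,:2].mean(0),4),"size",round(min(w,h),4),round(max(w,h),4),"yaw",round(y,3))
def tool(yaw_y): # printing aid: 
    pass
E
python3 - <<'E'
from h import *
c=cam("top");s=lambda L:np.array(L)/1.25
rect(unproj(c,s([(195,261),(328,288),(312,355),(178,327)]),.056),"box")
rect(unproj(c,s([(480,257),(593,278),(583,341),(471,318)]),.018),"board")
rect(unproj(c,s([(394,246),(441,255),(438,272),(391,262)]),.028),"offcut")
rect(unproj(c,s([(363,216),(382,210),(391,230),(372,238)]),.036),"block")
for n,p,z in(("blockhole",(376,224),.036),("tin",(378,300),.036),("coupling",(418,337),.038),("can",(501,186),.08),("handle",(250,308),.078),("btnL",(189,295),.0735),("btnR",(311,321),.0735),("pink",(335,227),.036),("orange",(362,346),.036)):
    print(n,unproj(c,s([p]),z).round(3))
w=camera("wrist");print(w["T_tool_cam"].round(3),w["intrinsics"])
E
```

```text
Traceback (most recent call last):
  File "h.py", line 19, in rect
    P=np.array(P,np.float32);(cx,cy),(w,h),a=cv2.minAreaRect(P[:,:2])
                                             ~~~~~~~~~~~~~~~^^^^^^^^^
cv2.error: OpenCV(4.12.0) /io/opencv/modules/imgproc/src/convhull.cpp:143: error: (-215:Assertion failed) total >= 0 && (depth == CV_32F || depth == CV_32S) in function 'convexHull'
```

```bash
sed -i 's/cv2.minAreaRect(P\[:,:2\])/cv2.minAreaRect(P[:,:2].copy())/;/^def tool/,$d' h.py
python3 - <<'E'
from h import *
c=cam("top");s=lambda L:np.array(L)/1.25
rect(unproj(c,s([(195,261),(328,288),(312,355),(178,327)]),.056),"box")
rect(unproj(c,s([(480,257),(593,278),(583,341),(471,318)]),.018),"board")
rect(unproj(c,s([(394,246),(441,255),(438,272),(391,262)]),.028),"offcut")
rect(unproj(c,s([(363,216),(382,210),(391,230),(372,238)]),.036),"block")
for n,p,z in(("blockhole",(376,224),.036),("tin",(378,300),.036),("coupling",(418,337),.038),("can",(501,186),.08),("handle",(250,308),.078),("btnL",(189,295),.0735),("btnR",(311,321),.0735),("pink",(335,227),.036),("orange",(362,346),.036)):
    print(n,unproj(c,s([p]),z).round(3))
w=camera("wrist");print(w["T_tool_cam"].round(3),w["intrinsics"])
E
```

```text
box [0.5158 0.275 ] size 0.1319 0.2687 yaw -0.206
board [ 0.5312 -0.2773] size 0.1288 0.2327 yaw -0.189
offcut [ 0.6117 -0.0434] size 0.0349 0.097 yaw -0.194
block [0.6827 0.035 ] size 0.0415 0.0483 yaw -1.173
blockhole [[0.682 0.037 0.036]]
tin [[0.529 0.033 0.036]]
coupling [[ 0.456 -0.046  0.038]]
can [[ 0.748 -0.207  0.08 ]]
handle [[0.515 0.274 0.078]]
btnL [[0.54  0.393 0.074]]
btnR [[0.49  0.159 0.074]]
pink [[0.676 0.12  0.036]]
orange [[0.439 0.065 0.036]]
[[ 0.001 -0.966 -0.257  0.069]
 [ 1.     0.001 -0.001  0.   ]
 [ 0.001 -0.257  0.966 -0.177]
 [ 0.     0.     0.     1.   ]] [[320.37024613   0.         324.18907938]
 [  0.         320.37024613 195.81373046]
 [  0.           0.           1.        ]]
```

```bash
cat >> h.py <<'E'
def to(x,y,z,th=None):  # shift in present tool axes (m), then turn about tool z (deg)
    R,p,o=pose();d=R.T@(np.array([x,y,z])-p);a=np.degrees(np.arctan2(R[1,1],R[0,1]))
    print("t",round(o["time"],2),"p",p.round(4),"th",round(a,2),"tilt",R[:,2].round(3),"w",round(o["grip_width"],4),"-> shift",d.round(4),"az",None if th is None else round((a-th+180)%360-180,2))
E
python3 -c "
from h import *
to(.515,.275,.16,78)"
```

```text
t 0.25 p [0.2704 0.5631 0.2076] th 64.34 tilt [-0.001 -0.001 -1.   ] w 0.087 -> shift [-0.3452 -0.1537  0.0477] az -13.66
```

```bash
python3 -m pendant '[[[-0.045,-0.02,0,0,0,0,1],[-0.045,-0.02,0,0,0,0,1],[-0.045,-0.02,0,0,0,0,1],[-0.045,-0.02,0,0,0,0,1],[-0.045,-0.02,0,0,0,0,1]]]'
python3 -m pendant '[[[-0.05,-0.022,0.02,0,0,0,1],[-0.05,-0.022,0.028,0,0,0,1],[-0.02,-0.01,0,0,0,-7,1],[0,0,0,0,0,-6.7,1],[0,0,0,0,0,0,1]]]'
python3 - <<'E'
from h import *
to(.515,.275,.16,78)
c=cam("wrist");np.savez("w1",**{k:np.array(v) for k,v in c.items()})
cv2.imwrite("pics/w1.png",cv2.resize(c["img"][:,:,::-1],None,fx=1.25,fy=1.25,interpolation=cv2.INTER_CUBIC))
E
```

```text
time: 0.88
position: [0.431, 0.3746, 0.2081]
tool_rot: [0.222, 0.975, 0.0, 0.0]
ft_force: [1.0, 0.6, 0.1]
grip_width: 0.087
grip_force: 0.0
time: 1.5
position: [0.515, 0.2747, 0.1598]
tool_rot: [0.105, 0.994, -0.0, -0.0]
ft_force: [-0.5, 0.2, -0.5]
grip_width: 0.0873
grip_force: 0.0
t 1.5 p [0.515  0.2747 0.1598] th 77.91 tilt [-0. -0. -1.] w 0.0873 -> shift [ 0.0001  0.0002 -0.0002] az -0.09
```

View pics/w1.png

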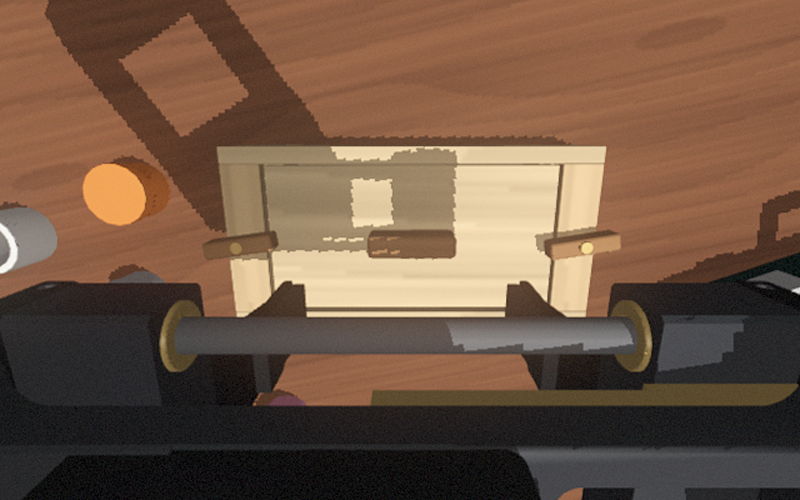

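The wrist picture shows the rim's near corners at (217,147) and (607,147). The pivot pins are at (235,248) for the right button and (587,247) for the left, with the button bars running from (204,247) to (277,240) and from (545,249) to (621,239). The handle top is at about (412,240).

```bash
python3 - <<'E'
from h import *
c=dict(np.load("w1.npz"));s=lambda L:np.array(L)/1.25
P=unproj(c,s([(235,248),(587,247)]),.0745);m=P.mean(0);d=P[1]-P[0];print("pivots",P.round(4),"mid",m.round(4),"L",np.linalg.norm(d).round(4),"box y deg",np.degrees(np.arctan2(d[1],d[0])))
E_=unproj(c,s([(217.5,147),(607,147)]),.056);d=E_[1]-E_[0];n=np.array([-d[1],d[0],0])/np.linalg.norm(d);print("edge",E_.round(4),np.linalg.norm(d),np.degrees(np.arctan2(d[1],d[0])),"centre from edge",(E_.mean(0)-n*.067).round(4))
for n,a,b in(("R",(204,238),(277,232)),("L",(545,240),(621,232))):
    Q=unproj(c,s([a,b]),.0735);e=Q[1]-Q[0];print(n,np.degrees(np.arctan2(e[1],e[0])),np.linalg.norm(e))
H=unproj(c,s([(370,231),(455,231)]),.078);e=H[1]-H[0];print("handle",H.mean(0).round(4),np.degrees(np.arctan2(e[1],e[0])),np.linalg.norm(e))
E
```

```text
pivots [[0.4934 0.1609 0.0745]
 [0.5424 0.3948 0.0745]] mid [0.5179 0.2778 0.0745] L 0.2389 box y deg 78.16222461361241
edge [[0.426  0.1626 0.056 ]
 [0.4813 0.4222 0.056 ]] 0.26536677908135264 77.97327881937024 centre from edge [0.5191 0.2784 0.056 ]
R 82.77461709109029 0.05001116055357696
L 84.25062322341472 0.051007048393450646
handle [0.5061 0.2814 0.078 ] 77.99001402804703 0.05631438028632585
```

```bash
python3 -m pendant '[[[0,0,0,0,0,10.5,1],[0,0,0,0,0,10.5,1],[0,0,0,0,0,10.5,1],[0,0,0,0,0,10.5,1],[0,0,0,0,0,10.5,1]]]'
python3 -m pendant '[[[0,0,0,0,0,10.5,1],[0,0,0,0,0,10.5,1],[0,0,0,0,0,10.4,1],[0,0,0,0,0,0,1],[0,0,0,0,0,0,1]]]'
python3 -c "
from h import *
to(.5424,.3948,.0705,-5.8)"
```

```text
time: 2.17
position: [0.5144, 0.2758, 0.1602]
tool_rot: [0.536, 0.844, 0.0, 0.0]
ft_force: [-1.4, -0.5, 0.8]
grip_width: 0.0872
grip_force: 0.0
time: 2.8
position: [0.5146, 0.2755, 0.1601]
tool_rot: [0.741, 0.671, -0.0, 0.0]
ft_force: [0.1, 0.3, 0.6]
grip_width: 0.0872
grip_force: 0.0
t 2.8 p [0.5146 0.2755 0.1601] th -5.71 tilt [ 0. -0. -1.] w 0.0872 -> shift [0.1215 0.0158 0.0896] az 0.09
```

```bash
python3 -m pendant '[[[0.06,0.008,0,0,0,0,1],[0.0615,0.008,0,0,0,0,1],[0,0,0.045,0,0,0,0.6],[0,0,0.0445,0,0,0,0.5],[0,0,0,0,0,0,0.5]]]' 8
python3 -m pendant '[[[0,0,0,0,0,0,0],[0,0,0,0,0,0,0],[0,0,0,0,0,0,0],[0,0,0,0,0,0,0],[0,0,0,0,0,0,0]]]' 8
python3 -c "
from h import *
to(.5424,.3948,.0705,-5.8)
c=cam('wrist');cv2.imwrite('pics/w2.png',c['img'][:,:,::-1])"
```

```text
time: 3.42
position: [0.5397, 0.393, 0.0665]
tool_rot: [0.742, 0.671, -0.005, -0.001]
ft_force: [-1.0, -0.7, -0.6]
grip_width: 0.0648
grip_force: 0.0
time: 4.05
position: [0.5433, 0.3944, 0.071]
tool_rot: [0.742, 0.67, 0.0, 0.0]
ft_force: [0.1, -0.1, 0.3]
grip_width: 0.0151
grip_force: 0.0
t 4.05 p [0.5433 0.3944 0.071 ] th -5.86 tilt [ 0.001  0.    -1.   ] w 0.0151 -> shift [ 0.0003 -0.001   0.0005] az -0.06
```

View pics/w2.png

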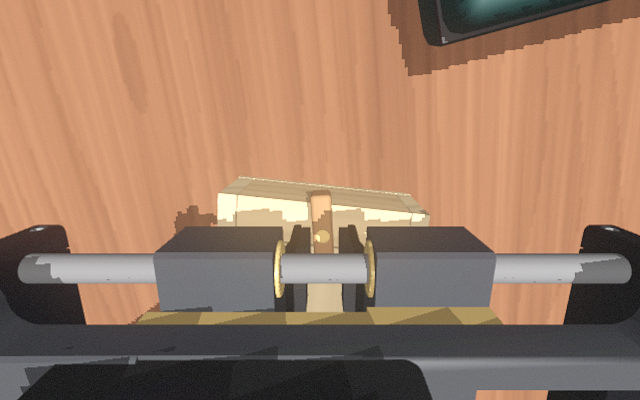

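The left button bar is aligned between the fingers at (322,220). Next I close the grip and turn it.

```bash
python3 -m pendant '[[[0,0,0,0,0,0,0],[0,0,0,0,0,0,0],[0,0,0,0,0,-9.5,0],[0,0,0,0,0,-9.5,0],[0,0,0,0,0,-9.5,0]]]' 8
python3 -m pendant '[[[0,0,0,0,0,-10,0],[0,0,0,0,0,-10,0],[0,0,0,0,0,-10,0],[0,0,0,0,0,-10,0],[0,0,0,0,0,-9.5,0]]]' 8
python3 -m pendant '[[[0,0,0,0,0,0,0],[0,0,0,0,0,0,1],[0,0,0,0,0,0,1],[0,0,0,0,0,0,1],[0,0,0,0,0,0,1]]]' 8
python3 -c "
from h import *
to(.4934,.1609,.16,-7)"
```

```text
time: 4.72
position: [0.5432, 0.3944, 0.0704]
tool_rot: [0.552, 0.834, -0.0, -0.0]
ft_force: [-0.9, -0.8, -0.7]
grip_width: 0.0004
grip_force: 0.0
time: 5.35
position: [0.5431, 0.3944, 0.0704]
tool_rot: [0.152, 0.988, -0.0, -0.0]
ft_force: [0.1, 0.2, 0.4]
grip_width: 0.0009
grip_force: 0.0
time: 5.98
position: [0.5432, 0.3944, 0.0706]
tool_rot: [0.155, 0.988, 0.0, 0.0]
ft_force: [0.6, 0.7, -0.9]
grip_width: 0.032
grip_force: 0.0
t 5.97 p [0.5432 0.3944 0.0706] th 72.12 tilt [ 0.  0. -1.] w 0.032 -> shift [-0.0243 -0.2375 -0.0894] az 79.12
```

```bash
python3 -c "
from h import *
c=cam('wrist');t=cam('scene')['img'][130:320,300:600];cv2.imwrite('pics/w3.png',np.vstack([cv2.resize(c['img'],(600,375)),cv2.resize(t,(600,225*1))])[:,:,::-1])"
```

```text
(no output)
```

View pics/w3.png

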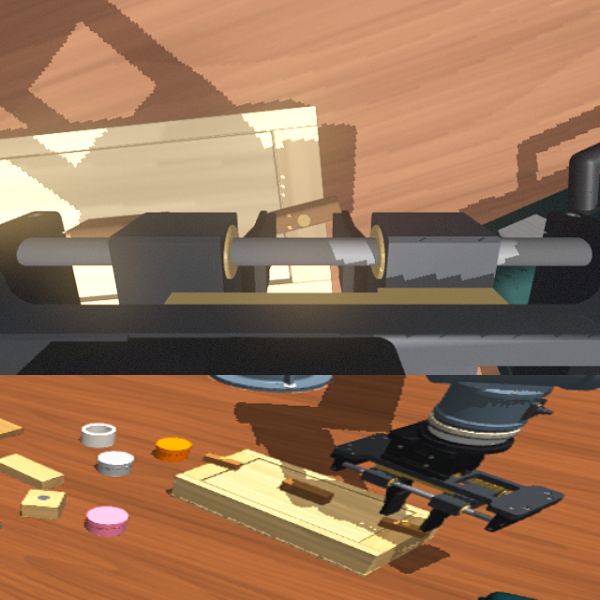

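```bash
python3 -c "
from h import *
to(.5424,.3948,.0705,-5.8)
c=cam('wrist')['img'][90:340,180:480];t=cam('scene')['img'][190:310,440:600]
cv2.imwrite('pics/w4.png',np.hstack([cv2.resize(c,(450,375),interpolation=cv2.INTER_CUBIC),cv2.resize(t,(350,375),interpolation=cv2.INTER_CUBIC)])[:,:,::-1])"
```

```text
t 6.08 p [0.5432 0.3944 0.0706] th 72.13 tilt [ 0.  0. -1.] w 0.0404 -> shift [0.0009 0.0001 0.0001] az 77.93
```

View pics/w4.png

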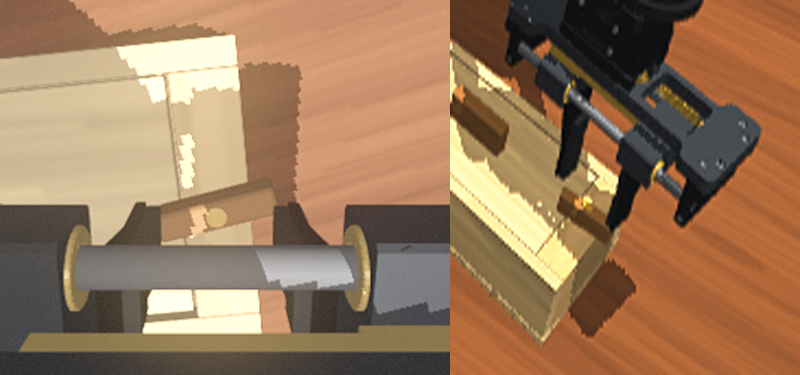

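The bar is about 48 mm long and lies nearly along the closing line, while the fingers are only 40 mm apart. So the tips must be above it. I'll lower gently and feel for contact.

```bash
python3 -m pendant '[[[0,0,0,0,0,0,0.2],[0,0,0,0,0,0,0.2],[0,0,0,0,0,0,0.2],[0,0,0.002,0,0,0,0.2],[0,0,0,0,0,0,0.2]]]' 8
python3 -m pendant '[[[0,0,0.002,0,0,0,0.2],[0,0,0,0,0,0,0.2],[0,0,0,0,0,0,0.2],[0,0,0,0,0,0,0.2],[0,0,0,0,0,0,0.2]]]' 8
python3 -m pendant '[[[0,0,0.002,0,0,0,0.2],[0,0,0,0,0,0,0.2],[0,0,0,0,0,0,0.2],[0,0,0,0,0,0,0.2],[0,0,0,0,0,0,0.2]]]' 8
```

```text
time: 6.8
position: [0.543, 0.3943, 0.0683]
tool_rot: [0.155, 0.988, -0.0, -0.0]
ft_force: [0.9, -0.1, 0.2]
grip_width: 0.0197
grip_force: 0.0
time: 7.42
position: [0.5432, 0.3944, 0.0666]
tool_rot: [0.155, 0.988, 0.0, 0.0]
ft_force: [-0.3, 1.1, -1.0]
grip_width: 0.017
grip_force: 0.0
time: 8.05
position: [0.5432, 0.3944, 0.0646]
tool_rot: [0.155, 0.988, 0.0, 0.0]
ft_force: [-0.2, 0.0, -0.2]
grip_width: 0.0176
grip_force: 0.0
```

```bash
for i in 1; do python3 -m pendant '[[[0,0,0.003,0,0,0,0.2],[0,0,0,0,0,0,0.2],[0,0,0,0,0,0,0.2],[0,0,0,0,0,0,0.2],[0,0,0,0,0,0,0.2]]]' 8; done | grep -E "posi|ft"
python3 -c "
from h import *
R,p,o=pose();t=cam('scene');X=lambda a:p+R@np.array(a)
print(proj(t,[X([0,0,0]),X([0,0,.011]),X([0,0,-.008]),[.5424,.3948,.0735]]).round(1))
c=t['img'][190:310,440:600];cv2.imwrite('pics/s5.png',cv2.resize(c,(800,600),interpolation=cv2.INTER_CUBIC)[:,:,::-1])"
```

```text
position: [0.5432, 0.3944, 0.0616]
ft_force: [0.2, 0.4, -0.5]
[[500.5 260.7]
 [499.1 264.4]
 [501.6 258.1]
 [502.4 256.6]]
```

View pics/s5.png

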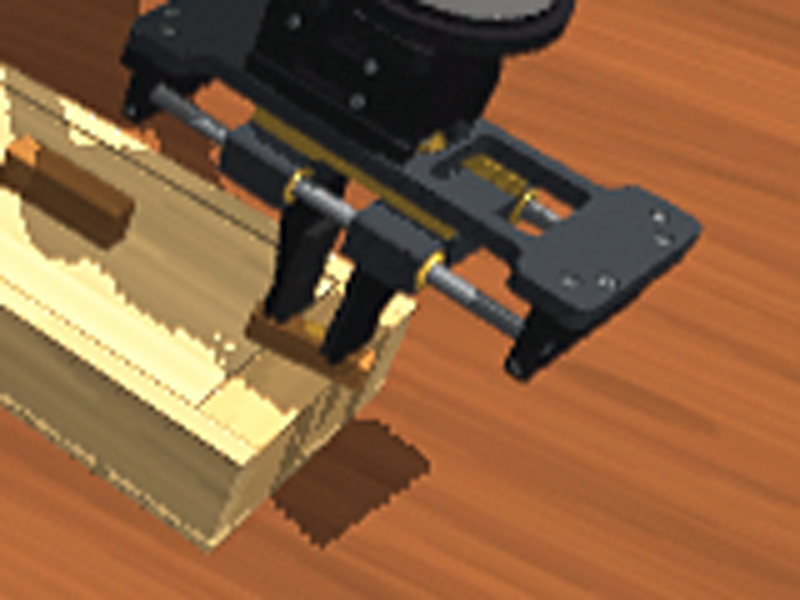

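The scene view puts the fingertips at about (501.5,257). That is roughly 20 mm higher than the nominal 11 mm ahead of the TCP, just at the bar's top. I'll keep feeling downward.

```bash

python3 -m pendant '[[[0,0,0.0015,0,0,0,0.2],[0,0,0,0,0,0,0.2],[0,0,0,0,0,0,0.2],[0,0,0,0,0,0,0.2],[0,0,0,0,0,0,0.2]]]' 8| grep -E "posi|ft"
python3 -m pendant '[[[0,0,0.0015,0,0,0,0.2],[0,0,0,0,0,0,0.2],[0,0,0,0,0,0,0.2],[0,0,0,0,0,0,0.2],[0,0,0,0,0,0,0.2]]]' 8| grep -E "posi|ft"
python3 -m pendant '[[[0,0,0.0015,0,0,0,0.2],[0,0,0,0,0,0,0.2],[0,0,0,0,0,0,0.2],[0,0,0,0,0,0,0.2],[0,0,0,0,0,0,0.2]]]' 8| grep -E "posi|ft"
```

```text
position: [0.5432, 0.3944, 0.0601]
ft_force: [0.0, -0.3, 1.2]
position: [0.5434, 0.3945, 0.0594]
ft_force: [-0.9, -0.1, 5.2]
position: [0.5434, 0.3946, 0.0593]
ft_force: [-2.4, -1.7, 11.2]
```

Contact came at TCP z = 0.0595 on the bar top (0.0735), so the tips are really 14 mm behind the TCP. I'll use that offset from now on.

```bash

python3 -m pendant '[[[0,0,-0.02,0,0,0,0.5],[0,0,0,0,0,10,0.5],[0,0,0,0,0,10,0.5],[0,0,0,0,0,10,0.5],[0,0,0,0,0,10,0.5]]]' 8| grep -E "posi|ft"
python3 -m pendant '[[[0,0,0,0,0,10,0.5],[0,0,0,0,0,10,0.5],[0,0,0,0,0,10,0.5],[0,0,0,0,0,8,0.5],[0,0,0,0,0,0,0.5]]]' 8| grep -E "posi|ft|wid"
python3 -m pendant '[[[0,0,0.01,0,0,0,0.5],[0,0,0.008,0,0,0,0.5],[0,0,0.006,0,0,0,0.5],[0,0,0.003,0,0,0,0.5],[0,0,0,0,0,0,0.5]]]' 8| grep -E "posi|ft"
python3 -m pendant '[[[0,0,0,0,0,0,0],[0,0,0,0,0,0,0],[0,0,0,0,0,0,0],[0,0,0,0,0,0,0],[0,0,0,0,0,0,0]]]' 8
python3 -c "
from h import *
to(.5424,.3948,.0460,-5.8)"
```

```text
position: [0.5435, 0.3946, 0.0776]
ft_force: [0.2, -1.0, 0.6]
position: [0.5435, 0.3945, 0.0775]
ft_force: [-0.7, 0.5, 0.5]
grip_width: 0.0437
position: [0.543, 0.3943, 0.0496]
ft_force: [-0.5, 0.4, -0.7]
time: 13.1
position: [0.5423, 0.3946, 0.0501]
tool_rot: [0.742, 0.67, -0.001, -0.001]
ft_force: [-1.9, 1.5, 2.3]
grip_width: 0.012
grip_force: 7.9
t 13.1 p [0.5423 0.3946 0.0501] th -5.86 tilt [-0.002  0.    -1.   ] w 0.012 -> shift [0.0002 0.0001 0.0041] az -0.06
```

Gripped at 12 mm. Now I turn it.

```bash

python3 -m pendant '[[[0,0,0,0,0,-9.5,0],[0,0,0,0,0,-9.5,0],[0,0,0,0,0,-9.5,0],[0,0,0,0,0,-9.5,0],[0,0,0,0,0,-10,0]]]' 8| grep -E "posi|ft|wid"
python3 -m pendant '[[[0,0,0,0,0,-10,0],[0,0,0,0,0,-10,0],[0,0,0,0,0,-10,0],[0,0,0,0,0,0,0],[0,0,0,0,0,0,0]]]' 8| grep -E "posi|ft|wid|force"
python3 -m pendant '[[[0,0,0,0,0,0,0.5],[0,0,0,0,0,0,0.5],[0,0,0,0,0,0,0.5],[0,0,-0.03,0,0,0,0.6],[0,0,-0.02,0,0,0,0.6]]]' 8| grep -E "posi|ft|wid"
python3 -c "
from h import *
to(.4934,.1609,.1,-7.2)"
```

```text
position: [0.5422, 0.3946, 0.0501]
ft_force: [-3.3, 1.0, 2.0]
grip_width: 0.0121
position: [0.5422, 0.3946, 0.0501]
ft_force: [-5.1, 1.6, 3.3]
grip_width: 0.0122
grip_force: 8.0
position: [0.544, 0.3945, 0.1012]
ft_force: [0.2, -0.1, -0.4]
grip_width: 0.0499
t 14.97 p [0.544  0.3945 0.1012] th 72.12 tilt [ 0.002  0.001 -1.   ] w 0.0499 -> shift [-0.0235 -0.2379  0.001 ] az 79.32
```

```bash

python3 -m pendant '[[[-0.006,-0.0595,0,0,0,0,0.5],[-0.006,-0.0595,0,0,0,0,0.5],[-0.006,-0.0595,0,0,0,0,0.5],[-0.0055,-0.0595,0,0,0,0,0.5],[0,0,0,0,0,10,0.5]]]' 8| grep -E "posi|ft"
python3 -m pendant '[[[0,0,0,0,0,10,0.5],[0,0,0,0,0,10,0.5],[0,0,0,0,0,10,0.5],[0,0,0,0,0,10,0.5],[0,0,0,0,0,10,0.5]]]' 8| grep -E "posi|ft"
python3 -m pendant '[[[0,0,0,0,0,10,0.5],[0,0,0,0,0,9.3,0.5],[0,0,0,0,0,0,0.5],[0,0,0,0,0,0,0.5],[0,0,0,0,0,0,0.5]]]' 8| grep -E "posi|ft"
python3 -c "
from h import *
to(.4934,.1609,.0500,-7.2)"
```

```text
position: [0.4915, 0.1569, 0.1005]
ft_force: [-0.7, 0.7, -0.4]
position: [0.4932, 0.1606, 0.1006]
ft_force: [0.5, -0.4, 0.0]
position: [0.4927, 0.1607, 0.1002]
ft_force: [-0.5, -0.6, 0.2]
t 16.85 p [0.4927 0.1607 0.1002] th -7.08 tilt [ 0. -0. -1.] w 0.0432 -> shift [0.0003 0.0007 0.0502] az 0.12
```

```bash

python3 -m pendant '[[[0,0.0007,0.02,0,0,0,0.5],[0,0,0.015,0,0,0,0.5],[0,0,0.01,0,0,0,0.5],[0,0,0.005,0,0,0,0.5],[0,0,0,0,0,0,0.5]]]' 8| grep -E "posi|ft"
python3 -m pendant '[[[0,0,0,0,0,0,0],[0,0,0,0,0,0,0],[0,0,0,0,0,0,0],[0,0,0,0,0,0,0],[0,0,0,0,0,0,0]]]' 8| grep -E "posi|ft|wid|force"
python3 -m pendant '[[[0,0,0,0,0,-9.5,0],[0,0,0,0,0,-9.5,0],[0,0,0,0,0,-9.5,0],[0,0,0,0,0,-9.5,0],[0,0,0,0,0,-10,0]]]' 8| grep -E "posi|ft|wid"
python3 -m pendant '[[[0,0,0,0,0,-10,0],[0,0,0,0,0,-10,0],[0,0,0,0,0,-10,0],[0,0,0,0,0,0,0],[0,0,0,0,0,0,0]]]' 8| grep -E "posi|ft|wid|force"
python3 -m pendant '[[[0,0,0,0,0,0,0.5],[0,0,0,0,0,0,0.5],[0,0,0,0,0,0,0.5],[0,0,-0.03,0,0,0,1],[0,0,-0.04,0,0,0,1]]]' 8| grep -E "posi|ft|wid"
python3 -c "
from h import *
to(.518,.278,.14,78)"
```

```text
position: [0.4931, 0.1606, 0.0498]
ft_force: [-0.0, 0.0, -0.1]
position: [0.4925, 0.1606, 0.0502]
ft_force: [-2.1, 0.1, 2.2]
grip_width: 0.0118
grip_force: 7.9
position: [0.4934, 0.1609, 0.0502]
ft_force: [-0.7, 1.6, -0.0]
grip_width: 0.0117
position: [0.4937, 0.1613, 0.0501]
ft_force: [-0.6, 5.5, 1.1]
grip_width: 0.012
grip_force: 8.0
position: [0.4923, 0.1601, 0.1198]
ft_force: [0.1, -0.1, 0.5]
grip_width: 0.054
t 19.98 p [0.4923 0.1601 0.1198] th 70.8 tilt [-0.003 -0.001 -1.   ] w 0.054 -> shift [ 0.0145  0.1198 -0.0203] az -7.2
```

```bash

python3 -m pendant '[[[0.007,0.06,-0.01,0,0,0,0.7],[0.0075,0.06,-0.01,0,0,0,0.7],[0,0,0,0,0,10.3,0.7],[0,0,0,0,0,10.3,0.7],[0,0,0,0,0,10.3,0.7]]]' 20| grep -E "posi|ft"
python3 -c "
from h import *
c=cam('wrist');cv2.imwrite('pics/w6.png',c['img'][:,:,::-1])"
python3 -m pendant '[[[0,0,0,0,0,10.3,0.7],[0,0,0,0,0,10.3,0.7],[0,0,0,0,0,10.3,0.7],[0,0,0,0,0,10.3,0.7],[0,0,0,0,0,10.3,0.7]]]' 20| grep -E "posi|ft"
python3 -m pendant '[[[0,0,0,0,0,0,0.7],[0,0,0,0,0,0,0.7],[0,0,0,0,0,0,0.7],[0,0,0,0,0,0,0.7],[0,0,0,0,0,0,0.7]]]' 20| grep -E "posi|ft"
python3 -c "
from h import *
to(.518,.278,.0435,-11.9)"
```

```text
position: [0.5186, 0.2786, 0.1398]
ft_force: [-0.2, -0.2, -0.4]
position: [0.5188, 0.2783, 0.1399]
ft_force: [-0.7, 0.4, -1.0]
position: [0.519, 0.2787, 0.1401]
ft_force: [0.4, 0.6, 0.3]
t 21.9 p [0.519  0.2787 0.1401] th -11.53 tilt [-0.  0. -1.] w 0.0609 -> shift [-0.0009 -0.0008  0.0966] az 0.37
```

View pics/w6.png

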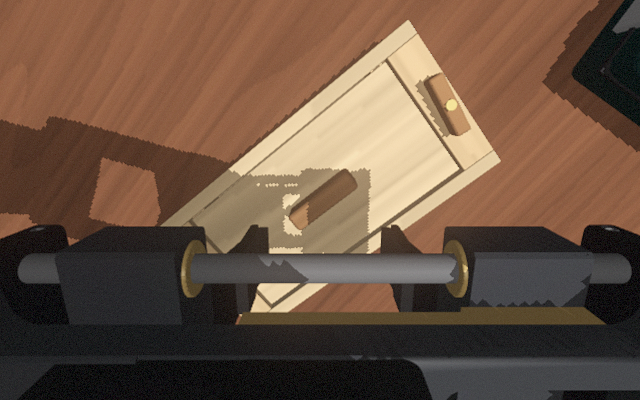

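The left button at (446,103) now lies crosswise and the handle is at (325,198). Next I grip the handle.

```bash

python3 -m pendant '[[[-0.0009,-0.0008,0.03,0,0,0,0.7],[0,0,0.03,0,0,0,0.7],[0,0,0.02,0,0,0,0.7],[0,0,0.01,0,0,0,0.7],[0,0,0.006,0,0,0,0.7]]]' 25| grep -E "posi|ft"
python3 -m pendant '[[[0,0,0,0,0,0,0],[0,0,0,0,0,0,0],[0,0,0,0,0,0,0],[0,0,0,0,0,0,0],[0,0,0,0,0,0,0]]]' 25| grep -E "posi|ft|wid|force"
python3 -m pendant '[[[0,0,0,0,0,0,0],[0,0,0,0,0,0,0],[0,0,0,0,0,0,0],[0,0,-0.01,0,0,0,0],[0,0,-0.02,0,0,0,0]]]' 25| grep -E "posi|ft|wid|force"
python3 -m pendant '[[[0,0,-0.025,0,0,0,0],[0,0,-0.03,0,0,0,0],[0,0,-0.03,0,0,0,0],[0,0,0,0,0,0,0],[0,0,0,0,0,0,0]]]' 25| grep -E "posi|ft|wid|force"
python3 -c "
from h import *
to(.533,-.275,.16,-10.8)
c=cam('scene');cv2.imwrite('pics/s7.png',c['img'][80:340,180:600,::-1])"
```

```text
position: [0.5182, 0.278, 0.0438]
ft_force: [0.6, 0.6, -0.6]
position: [0.518, 0.278, 0.0442]
ft_force: [-0.5, 0.4, 0.2]
grip_width: 0.0184
grip_force: 1.1
position: [0.5174, 0.2776, 0.0737]
ft_force: [0.3, -0.2, -1.6]
grip_width: 0.0154
grip_force: 25.0
position: [0.5173, 0.2777, 0.1583]
ft_force: [-0.5, 0.1, -1.6]
grip_width: 0.0157
grip_force: 25.0
t 24.4 p [0.5173 0.2777 0.1583] th -11.56 tilt [-0.001 -0.001 -1.   ] w 0.0157 -> shift [-0.5383  0.1261 -0.0014] az -0.76
```

View pics/s7.png

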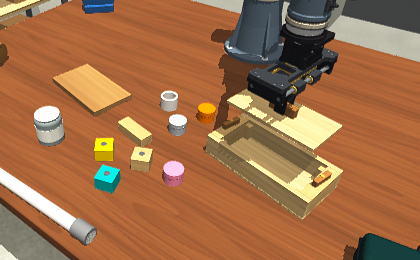

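The panel is lifted clear. Now I carry it to the board.

```bash

python3 -m pendant '[[[-0.03,0.007,0,0,0,0,0],[-0.05,0.012,0,0,0,0,0],[-0.055,0.013,0,0,0,0,0],[-0.055,0.013,0,0,0,0,0],[-0.055,0.013,0,0,0,0,0]]]' 25| grep -E "posi|ft|wid|force"
python3 -m pendant '[[[-0.055,0.013,0,0,0,0,0],[-0.055,0.013,0,0,0,0,0],[-0.055,0.013,0,0,0,0,0],[-0.05,0.012,0,0,0,0,0],[-0.04,0.009,0,0,0,0,0]]]' 25| grep -E "posi|ft|wid|force"
python3 -m pendant '[[[-0.028,0.006,0,0,0,0,0],[-0.01,0.003,0,0,0,-0.76,0],[0,0,0.03,0,0,0,0],[0,0,0.03,0,0,0,0],[0,0,0,0,0,0,0]]]' 25| grep -E "posi|ft|wid|force"
python3 -c "
from h import *
to(.533,-.275,.1,-10.8)
c=cam('top')
def box(cx,cy,yaw,z,w,l):
    R=Ro.from_euler('z',yaw).as_matrix()[:2,:2];return [[*(np.array([cx,cy])+R@np.array(q)),z] for q in((w/2,l/2),(w/2,-l/2),(-w/2,-l/2),(-w/2,l/2))]
print(proj(c,box(.533,-.275,-.189,.018,.13,.23)).round(1))
cv2.imwrite('pics/t8.png',cv2.resize(c['img'][180:300,350:510],(800,600),interpolation=cv2.INTER_CUBIC)[:,:,::-1])"
```

```text
position: [0.5248, 0.0247, 0.1576]
ft_force: [0.9, 0.9, -0.7]
grip_width: 0.0156
grip_force: 25.0
position: [0.5325, -0.2374, 0.1573]
ft_force: [0.7, 0.6, -1.9]
grip_width: 0.0157
grip_force: 25.0
position: [0.5324, -0.2718, 0.0961]
ft_force: [0.1, 0.5, -0.6]
grip_width: 0.0161
grip_force: 25.0
t 26.32 p [ 0.5324 -0.2718  0.0961] th -10.73 tilt [-0.006  0.005 -1.   ] w 0.0161 -> shift [-0.003   0.0012 -0.0039] az 0.07
[[383.9 204.4]
 [473.2 221. ]
 [465.5 272. ]
 [375.2 254.9]]
```

View pics/t8.png

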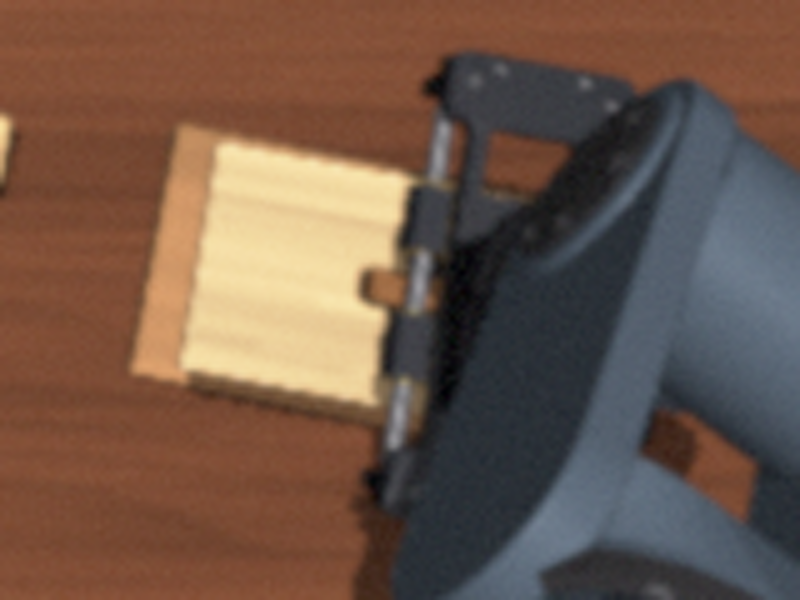

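```bash
python3 - <<'E'
from h import *
c=cam("top");s=lambda L:np.array(L)/5+[350,180]
b=unproj(c,s([(178,123),(133,375)]),.018)[:,:2];p=unproj(c,s([(217,142),(182,372)]),.106)[:,:2]
for n,e,h in(("board",b,.115),("panel",p,.103)):
    d=e[0]-e[1];L=np.linalg.norm(d);d/=L;y=np.array([-d[1],d[0]]);print(n,L,"yaw",np.arctan2(d[1],d[0]),"centre",e.mean(0)-y*h)
R,q,_=pose();print("tcp",q)
E
```

```text
board 0.12986913259481414 yaw -0.19571369251275958 centre [ 0.53194423 -0.27878405]
panel 0.10715076624223308 yaw -0.1721677672022739 centre [ 0.53159784 -0.27269527]
tcp [ 0.5347579  -0.27374326  0.09898869]
```

```bash

python3 -m pendant '[[[-0.006,0.001,0,0,0,0.9,0],[0,0,0.025,0,0,0,0],[0,0,0.025,0,0,0,0],[0,0,0.015,0,0,0,0],[0,0,0,0,0,0,0]]]' 25| grep -E "posi|ft"
python3 -m pendant '[[[0,0,0.006,0,0,0,0],[0,0,0.003,0,0,0,0],[0,0,0,0,0,0,0],[0,0,0,0,0,0,0],[0,0,0,0,0,0,0]]]' 25| grep -E "posi|ft"
python3 -c "
from h import *
to(.533,-.279,.019,-10.8)"
```

```text
position: [0.5343, -0.2806, 0.0337]
ft_force: [1.2, 0.7, -1.9]
position: [0.5346, -0.2807, 0.0253]
ft_force: [-0.2, 0.3, -1.3]
t 27.68 p [ 0.5346 -0.2807  0.0253] th -11.7 tilt [ 0. -0. -1.] w 0.0159 -> shift [ 0.0014 -0.002   0.0063] az -0.9
```

```bash

python3 -m pendant '[[[0.001,-0.001,0.003,0,0,0,0],[0,0,0.001,0,0,0,0],[0,0,0.001,0,0,0,0],[0,0,0.001,0,0,0,0],[0,0,0,0,0,0,0]]]' 25| grep -E "posi|ft"
python3 -m pendant '[[[0,0,0.001,0,0,0,0],[0,0,0,0,0,0,0],[0,0,0,0,0,0,0],[0,0,0,0,0,0,0],[0,0,0,0,0,0,0]]]' 25| grep -E "posi|ft"
```

```text
position: [0.5337, -0.2794, 0.0189]
ft_force: [1.0, 0.8, -1.2]
position: [0.5337, -0.2795, 0.0181]
ft_force: [-0.9, -0.8, -1.8]
```

```bash

python3 -m pendant '[[[0,0,0.001,0,0,0,0],[0,0,0,0,0,0,0],[0,0,0,0,0,0,0],[0,0,0,0,0,0,0],[0,0,0,0,0,0,0]]]' 25| grep -E "posi|ft"
python3 -m pendant '[[[0,0,0.001,0,0,0,0],[0,0,0,0,0,0,0],[0,0,0,0,0,0,0],[0,0,0,0,0,0,0],[0,0,0,0,0,0,0]]]' 25| grep -E "posi|ft"
python3 -m pendant '[[[0,0,0.001,0,0,0,0],[0,0,0,0,0,0,0],[0,0,0,0,0,0,0],[0,0,0,0,0,0,0],[0,0,0,0,0,0,0]]]' 25| grep -E "posi|ft"
```

```text
position: [0.5337, -0.2795, 0.0171]
ft_force: [-0.1, 0.4, -0.7]
position: [0.5338, -0.2796, 0.0162]
ft_force: [0.4, -0.0, 2.0]
position: [0.5338, -0.2795, 0.0162]
ft_force: [-1.9, 0.9, 8.0]
```

The panel is seated. I release it and back off, then look at the panel and the parts.

```bash

python3 -m pendant '[[[0,0,-0.0005,0,0,0,0],[0,0,0,0,0,0,0.6],[0,0,0,0,0,0,0.6],[0,0,0,0,0,0,0.6],[0,0,0,0,0,0,0.6]]]' 15| grep -E "posi|ft"
python3 -m pendant '[[[0,0,-0.02,0,0,0,0.7],[0,0,-0.05,0,0,0,0.7],[0,0,-0.05,0,0,0,0.7],[0.05,0,-0.02,0,0,0,1],[0.06,0,0,0,0,0,1]]]' 15| grep -E "posi|ft"
python3 -m pendant '[[[0.06,0,0,0,0,0,1],[0.06,0,0,0,0,0,1],[0.03,0,0,0,0,0,1],[0,0,0,0,0,0,1],[0,0,0,0,0,0,1]]]' 15| grep -E "posi|ft"
python3 -c "
from h import *
to(.456,-.046,.12,0)
c=cam('top');t=c['img'][120:300,260:500]
w=cam('wrist');np.savez('w9',**{k:np.array(v) for k,v in w.items()});
cv2.imwrite('pics/t9.png',cv2.resize(t,(800,600),interpolation=cv2.INTER_CUBIC)[:,:,::-1]);cv2.imwrite('pics/w9.png',cv2.resize(w['img'],None,fx=1.25,fy=1.25)[:,:,::-1])"
```

```text
position: [0.5337, -0.2794, 0.0153]
ft_force: [0.9, 0.1, -0.3]
position: [0.5578, -0.1726, 0.1581]
ft_force: [0.7, -0.0, -0.4]
position: [0.5863, -0.0255, 0.1554]
ft_force: [-0.2, -0.4, -0.4]
t 32.67 p [ 0.5863 -0.0255  0.1554] th -11.69 tilt [-0.    -0.001 -1.   ] w 0.0869 -> shift [-0.0465 -0.1234  0.0355] az -11.69
```

View pics/t9.png

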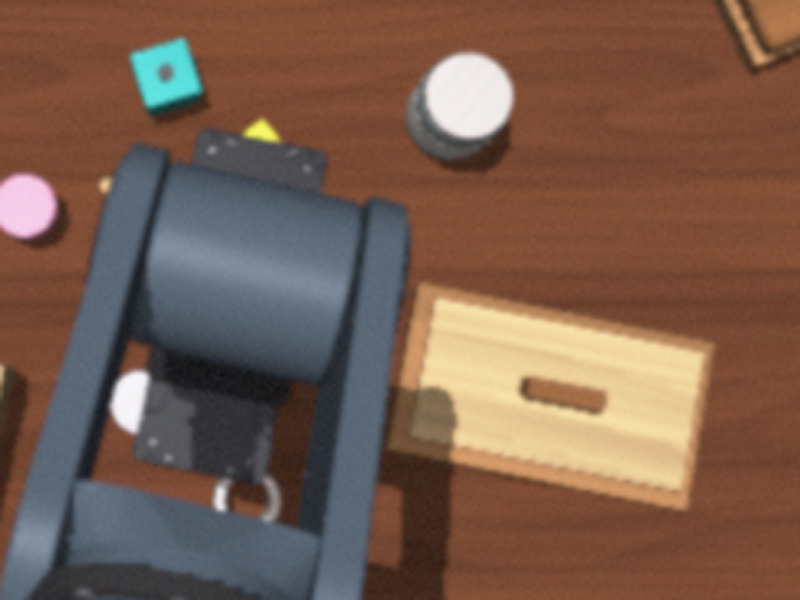

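View pics/w9.png

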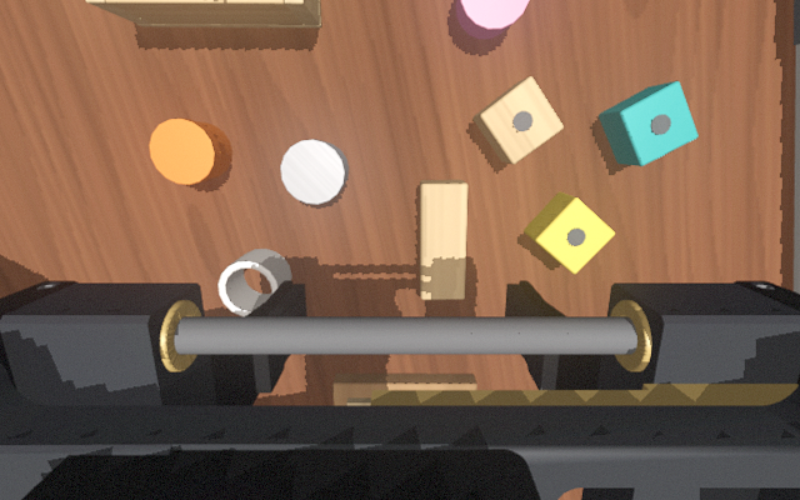

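The panel lies centred on the board at (560,395) in the top view. In the wrist view the tin is at (313,172), the coupling's top ring at about (252,288), and the block has its hole at (522,121) with corners (532,77), (563,125), (514,164) and (481,119).

```bash
python3 - <<'E'
from h import *
c=dict(np.load("w9.npz"));s=lambda L:np.array(L)/1.25
print("tin",unproj(c,s([(313,172)]),.036).round(4),"coup",unproj(c,s([(252,288)]),.038).round(4),"hole",unproj(c,s([(522,121)]),.036).round(4))
B=unproj(c,s([(532,77),(563,125),(514,164),(481,119)]),.036);print(B[:,:2].mean(0).round(4));d=np.diff(np.r_[B,B[:1]],axis=0);print(np.linalg.norm(d,axis=1).round(4),(np.degrees(np.arctan2(d[:,1],d[:,0]))%90).round(1))
bx=np.array([.5183,.278]);a=np.radians(78.1);y=np.array([np.cos(a),np.sin(a)])
for n,v in(("tin",0),("block",.066),("coup",-.066)):print(n,"->",(bx+v*y).round(4))
print("offcut",unproj(c,s([(422,183),(467,183),(465,299),(420,298)]),.028)[:,:2].round(3).tolist())
print("pink",unproj(c,s([(492,-2)]),.036).round(3),"yellow",unproj(c,s([(577,235)]),.036).round(3))
E
```

```text
tin [[0.5303 0.0325 0.036 ]] coup [[ 0.4606 -0.0445  0.038 ]] hole [[0.6844 0.037  0.036 ]]
[0.6846 0.0364]
[0.0401 0.0426 0.0403 0.0437] [26.1 27.9 27.5 27.6]
tin -> [0.5183 0.278 ]
block -> [0.5319 0.3426]
coup -> [0.5047 0.2134]
offcut [[0.607, 0.008], [0.64, 0.001], [0.623, -0.092], [0.587, -0.084]]
pink [[0.675 0.118 0.036]] yellow [[ 0.715 -0.054  0.036]]
```

```bash
python3 -c "
from h import *
to(.5303,.0325,.05,-11.9)"
```

```text
t 32.77 p [ 0.5863 -0.0262  0.1555] th -11.79 tilt [-0. -0. -1.] w 0.0868 -> shift [ 0.0461 -0.0668  0.1055] az 0.11
```

```bash

python3 -m pendant '[[[0.023,-0.033,0,0,0,0,0.75],[0.023,-0.034,0,0,0,0,0.75],[0,0,0.05,0,0,0,0.75],[0,0,0.045,0,0,0,0.75],[0,0,0,0,0,0,0.75]]]' 15| grep -E "posi|ft"
python3 -m pendant '[[[0,0,0,0,0,0,0.75],[0,0,0,0,0,0,0.75],[0,0,0,0,0,0,0.75],[0,0,0,0,0,0,0.75],[0,0,0,0,0,0,0.75]]]' 15| grep -E "posi|ft|wid"
python3 -c "
from h import *
to(.5303,.0325,-.002,-11.9)
c=cam('wrist');cv2.imwrite('pics/w10.png',c['img'][:,:,::-1])"
```

```text
position: [0.5274, 0.0329, 0.058]
ft_force: [0.3, -1.2, 0.6]
position: [0.5303, 0.0338, 0.0609]
ft_force: [-0.1, 0.7, -0.1]
grip_width: 0.065
t 34.02 p [0.5303 0.0338 0.0609] th -11.69 tilt [ 0.001 -0.    -1.   ] w 0.065 -> shift [-0.0013  0.0002  0.0629] az 0.21
```

View pics/w10.png

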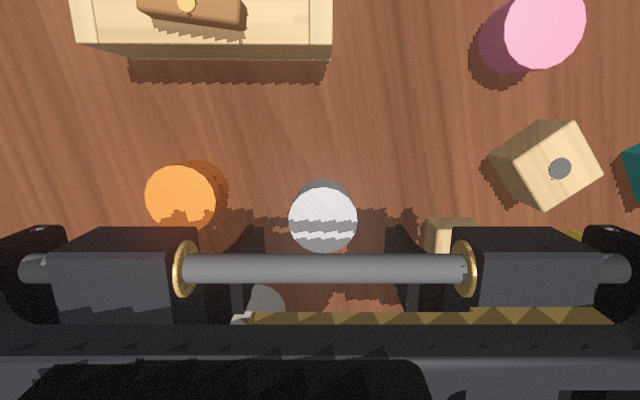

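The tin at (323,218) is centred between the fingers, and the right button at (190,10) lies crosswise too. I descend and grip.

```bash

python3 -m pendant '[[[-0.001,0,0.02,0,0,0,0.75],[0,0,0.02,0,0,0,0.75],[0,0,0.015,0,0,0,0.75],[0,0,0.007,0,0,0,0.75],[0,0,0,0,0,0,0.75]]]' 15| grep -E "posi|ft"
python3 -m pendant '[[[0,0,0,0,0,0,0],[0,0,0,0,0,0,0],[0,0,0,0,0,0,0],[0,0,0,0,0,0,0],[0,0,0,0,0,0,0]]]' 15| grep -E "posi|ft|wid|force"
python3 -m pendant '[[[0,0,0,0,0,0,0],[0,0,-0.02,0,0,0,0],[0,0,-0.04,0,0,0,0],[0,0,-0.05,0,0,0,0],[0,0,0,0,0,0,0]]]' 15| grep -E "posi|ft|wid|force"
python3 -c "
from h import *
to(.5183,.278,.11,-11.9)"
```

```text
position: [0.5297, 0.0329, -0.0018]
ft_force: [-0.4, 0.0, -0.7]
position: [0.5301, 0.0328, -0.001]
ft_force: [-1.7, -0.2, 5.0]
grip_width: 0.0459
grip_force: 15.0
position: [0.5328, 0.0325, 0.1117]
ft_force: [0.2, 0.6, -1.4]
grip_width: 0.0463
grip_force: 15.0
t 35.95 p [0.5328 0.0325 0.1117] th -11.69 tilt [ 0.008 -0.001 -1.   ] w 0.0463 -> shift [ 0.2375 -0.064   0.0013] az 0.21
```

```bash

python3 -m pendant '[[[0.04,-0.01,0,0,0,0,0],[0.055,-0.015,0,0,0,0,0],[0.055,-0.015,0,0,0,0,0],[0.055,-0.015,0,0,0,0,0],[0.0325,-0.009,0,0,0,0,0]]]' 15| grep -E "posi|ft"
python3 -m pendant '[[[0,0,0,0,0,0,0],[0,0,0,0,0,0,0],[0,0,0.03,0,0,0,0],[0,0,0.03,0,0,0,0],[0,0,0.01,0,0,0,0]]]' 15| grep -E "posi|ft|wid"
python3 -m pendant '[[[0,0,0.01,0,0,0,0],[0,0,0.01,0,0,0,0],[0,0,0,0,0,0,0],[0,0,0,0,0,0,0],[0,0,0,0,0,0,0]]]' 15| grep -E "posi|ft|wid"
python3 -c "
from h import *
to(.5183,.278,.006,-11.9)"
```

```text
position: [0.5138, 0.2806, 0.1067]
ft_force: [-0.8, -0.6, -1.0]
position: [0.5141, 0.2763, 0.0365]
ft_force: [-0.6, 0.1, -1.7]
grip_width: 0.0459
position: [0.5158, 0.2786, 0.0191]
ft_force: [0.4, -0.1, -1.3]
grip_width: 0.0466
t 37.83 p [0.5158 0.2786 0.0191] th -11.68 tilt [ 0.001  0.    -1.   ] w 0.0466 -> shift [-0.      0.0025  0.0131] az 0.22
```

```bash

python3 -m pendant '[[[0,0.002,0.006,0,0,0,0],[0,0,0.004,0,0,0,0],[0,0,0.001,0,0,0,0],[0,0,0,0,0,0,0],[0,0,0,0,0,0,0]]]' 15| grep -E "posi|ft"
python3 -m pendant '[[[0,0,0.001,0,0,0,0],[0,0,0,0,0,0,0],[0,0,0,0,0,0,0],[0,0,0,0,0,0,0],[0,0,0,0,0,0,0]]]' 15| grep -E "posi|ft"
python3 -m pendant '[[[0,0,0.001,0,0,0,0],[0,0,0,0,0,0,0],[0,0,0,0,0,0,0],[0,0,0,0,0,0,0],[0,0,0,0,0,0,0]]]' 15| grep -E "posi|ft"
python3 -m pendant '[[[0,0,0.001,0,0,0,0],[0,0,0,0,0,0,0],[0,0,0,0,0,0,0],[0,0,0,0,0,0,0],[0,0,0,0,0,0,0]]]' 15| grep -E "posi|ft"
```

```text
position: [0.5174, 0.2779, 0.0076]
ft_force: [-0.2, -0.1, -1.6]
position: [0.5174, 0.2779, 0.0066]
ft_force: [-0.1, -0.2, -0.9]
position: [0.5174, 0.2779, 0.0056]
ft_force: [0.8, 0.3, -1.4]
position: [0.5175, 0.278, 0.005]
ft_force: [-0.7, -0.9, 5.5]
```

Contact with the floor. I release the tin and go for the block.

```bash

python3 -m pendant '[[[0,0,0,0,0,0,0.68],[0,0,0,0,0,0,0.68],[0,0,0,0,0,0,0.68],[0,0,0,0,0,0,0.68],[0,0,0,0,0,0,0.68]]]' 15| grep -E "posi|ft|wid"
python3 -m pendant '[[[0,0,-0.02,0,0,0,0.68],[0,0,-0.04,0,0,0,0.68],[0,0,-0.04,0,0,0,0.68],[0,0,-0.02,0,0,0,0.68],[0,0,0,0,0,0,0.7]]]' 15| grep -E "posi|ft|wid"
python3 -c "
from h import *
to(.6846,.0364,.12,-62.6)"
```

```text
position: [0.5174, 0.2779, 0.0044]
ft_force: [0.9, 0.2, 0.2]
grip_width: 0.0592
position: [0.5186, 0.2784, 0.1263]
ft_force: [-0.3, -0.2, -0.3]
grip_width: 0.0604
t 41.58 p [0.5186 0.2784 0.1263] th -11.69 tilt [ 0.004  0.001 -1.   ] w 0.0604 -> shift [-0.2033  0.2116  0.0067] az 50.91
```

```bash

python3 -m pendant '[[[-0.03,0.031,0,0,0,0,0.7],[-0.04,0.042,0,0,0,0,0.7],[-0.04,0.042,0,0,0,0,0.7],[-0.04,0.042,0,0,0,0,0.7],[-0.04,0.042,0,0,0,0,0.7]]]' 15| grep -E "posi|ft|wid"
python3 -m pendant '[[[-0.0135,0.0125,0,0,0,0,0.7],[0,0,0,0,0,10.2,0.7],[0,0,0,0,0,10.2,0.7],[0,0,0,0,0,10.2,0.7],[0,0,0,0,0,10.2,0.7]]]' 15| grep -E "posi|ft|wid"
python3 -m pendant '[[[0,0,0,0,0,10.1,0.7],[0,0,0.03,0,0,0,0.7],[0,0,0.03,0,0,0,0.7],[0,0,0,0,0,0,0.7],[0,0,0,0,0,0,0.7]]]' 15| grep -E "posi|ft|wid"
python3 -c "
from h import *
to(.6846,.0364,-.002,-62.6)
c=cam('wrist');cv2.imwrite('pics/w11.png',c['img'][:,:,::-1])"
```

```text
position: [0.6736, 0.05, 0.1225]
ft_force: [0.7, 1.0, -0.2]
grip_width: 0.0607
position: [0.6816, 0.0369, 0.1228]
ft_force: [-0.5, -0.6, -0.2]
grip_width: 0.0611
position: [0.6832, 0.0363, 0.0647]
ft_force: [0.4, 0.3, 0.3]
grip_width: 0.0608
t 43.45 p [0.6832 0.0363 0.0647] th -62.57 tilt [-0.  0. -1.] w 0.0608 -> shift [0.0013 0.0005 0.0667] az 0.03
```

View pics/w11.png

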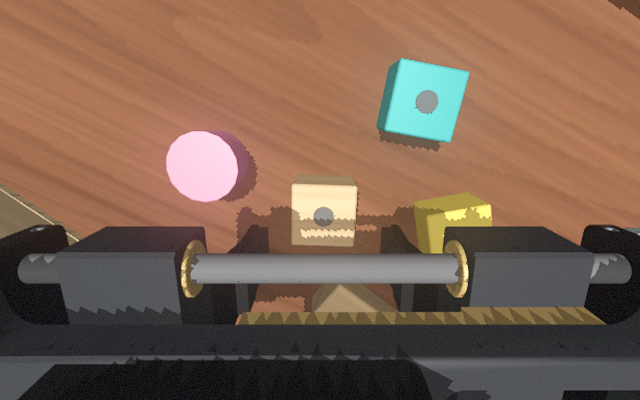

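The block's hole at (324,217) is centred and square between the fingers, with clearance to pink and yellow. I grip it.

```bash

python3 -m pendant '[[[0.001,0,0.02,0,0,0,0.7],[0,0,0.02,0,0,0,0.7],[0,0,0.018,0,0,0,0.7],[0,0,0.007,0,0,0,0.7],[0,0,0,0,0,0,0.7]]]' 15| grep -E "posi|ft"
python3 -m pendant '[[[0,0,0,0,0,0,0],[0,0,0,0,0,0,0],[0,0,0,0,0,0,0],[0,0,0,0,0,0,0],[0,0,0,0,0,0,0]]]' 15| grep -E "posi|ft|wid|force"
python3 -m pendant '[[[0,0,0,0,0,0,0],[0,0,-0.02,0,0,0,0],[0,0,-0.04,0,0,0,0],[0,0,-0.05,0,0,0,0],[0,0,0,0,0,0,0]]]' 15| grep -E "posi|ft|wid|force"
python3 -c "
from h import *
to(.5319,.3426,.115,-11.9)"
```

```text
position: [0.6835, 0.0362, -0.0016]
ft_force: [0.4, -0.4, -0.0]
position: [0.6847, 0.0362, 0.0004]
ft_force: [-0.7, -0.3, 4.5]
grip_width: 0.0437
grip_force: 14.9
position: [0.688, 0.0359, 0.1155]
ft_force: [0.1, 0.3, -0.6]
grip_width: 0.0441
grip_force: 14.9
t 45.38 p [0.688  0.0359 0.1155] th -62.6 tilt [ 0.011 -0.001 -1.   ] w 0.0441 -> shift [ 0.0026 -0.3441 -0.0016] az -50.7
```

```bash

python3 -m pendant '[[[0,-0.04,0,0,0,0,0],[0,-0.058,0,0,0,0,0],[0,-0.058,0,0,0,0,0],[0,-0.058,0,0,0,0,0],[0,-0.058,0,0,0,0,0]]]' 15| grep -E "posi|ft"
python3 -m pendant '[[[0,-0.045,0,0,0,0,0],[0,-0.025,0,0,0,0,0],[0,0,0,0,0,-10.2,0],[0,0,0,0,0,-10.2,0],[0,0,0,0,0,-10.2,0]]]' 15| grep -E "posi|ft"
python3 -m pendant '[[[0,0,0,0,0,-10.2,0],[0,0,0,0,0,-9.8,0],[0,0,0,0,0,0,0],[0,0,0,0,0,0,0],[0,0,0,0,0,0,0]]]' 15| grep -E "posi|ft|wid|force"
python3 -c "
from h import *
to(.5319,.3426,.0065,-11.9)"
```

```text
position: [0.5572, 0.2789, 0.1089]
ft_force: [0.0, 0.6, -0.5]
position: [0.5257, 0.3396, 0.1087]
ft_force: [-0.6, 0.5, 0.2]
position: [0.5266, 0.3398, 0.1094]
ft_force: [0.5, 0.1, -1.0]
grip_width: 0.0444
grip_force: 14.9
t 47.25 p [0.5266 0.3398 0.1094] th -12.07 tilt [-0. -0. -1.] w 0.0444 -> shift [0.0039 0.0047 0.1029] az -0.17
```

```bash

python3 -m pendant '[[[0.004,0.0047,0.02,0,0,0,0],[0,0,0.025,0,0,0,0],[0,0,0.025,0,0,0,0],[0,0,0.015,0,0,0,0],[0,0,0.007,0,0,0,0]]]' 15| grep -E "posi|ft"
python3 -m pendant '[[[0,0,0,0,0,0,0],[0,0,0,0,0,0,0],[0,0,0,0,0,0,0],[0,0,0.003,0,0,0,0],[0,0,0,0,0,0,0]]]' 15| grep -E "posi|ft"
python3 -c "
from h import *
to(.5319,.3426,.0065,-11.9)"
```

```text
position: [0.5316, 0.3426, 0.0159]
ft_force: [0.7, 0.1, -0.1]
position: [0.532, 0.3427, 0.0145]
ft_force: [-0.4, -0.1, -0.6]
t 48.5 p [0.532  0.3427 0.0145] th -12.0 tilt [-0. -0. -1.] w 0.0441 -> shift [-0.0002 -0.0001  0.008 ] az -0.1
```

```bash

python3 -m pendant '[[[0,0,0.004,0,0,0,0],[0,0,0.002,0,0,0,0],[0,0,0.001,0,0,0,0],[0,0,0,0,0,0,0],[0,0,0,0,0,0,0]]]' 15| grep -E "posi|ft"
python3 -m pendant '[[[0,0,0.001,0,0,0,0],[0,0,0,0,0,0,0],[0,0,0,0,0,0,0],[0,0,0,0,0,0,0],[0,0,0,0,0,0,0]]]' 15| grep -E "posi|ft"
python3 -m pendant '[[[0,0,0.001,0,0,0,0],[0,0,0,0,0,0,0],[0,0,0,0,0,0,0],[0,0,0,0,0,0,0],[0,0,0,0,0,0,0]]]' 15| grep -E "posi|ft"
```

```text
position: [0.5322, 0.3428, 0.0076]
ft_force: [-0.6, 0.0, -0.5]
position: [0.5321, 0.3428, 0.0066]
ft_force: [-1.2, -0.4, -0.1]
position: [0.5322, 0.3428, 0.0063]
ft_force: [-1.4, -0.7, 6.2]
```

Block seated. I release it and fetch the coupling, gripping it across its outside.

```bash

python3 -m pendant '[[[0,0,0,0,0,0,0.65],[0,0,0,0,0,0,0.65],[0,0,0,0,0,0,0.65],[0,0,0,0,0,0,0.65],[0,0,0,0,0,0,0.65]]]' 15| grep -E "posi|ft|wid"
python3 -m pendant '[[[0,0,-0.02,0,0,0,0.65],[0,0,-0.04,0,0,0,0.65],[0,0,-0.04,0,0,0,0.65],[0,0,-0.02,0,0,0,0.65],[0,0,0,0,0,0,0.75]]]' 15| grep -E "posi|ft|wid"
python3 -c "
from h import *
to(.4606,-.0445,.12,-11.9)"
```

```text
position: [0.5321, 0.3428, 0.0054]
ft_force: [-0.1, -0.8, 0.9]
grip_width: 0.0564
position: [0.5338, 0.3436, 0.1289]
ft_force: [0.0, -0.7, -0.9]
grip_width: 0.0611
t 51.62 p [0.5338 0.3436 0.1289] th -11.99 tilt [ 0.006  0.002 -1.   ] w 0.0611 -> shift [-0.3949  0.0089  0.0076] az -0.09
```

```bash

python3 -m pendant '[[[-0.04,0.001,0,0,0,0,0.75],[-0.058,0.001,0,0,0,0,0.75],[-0.058,0.001,0,0,0,0,0.75],[-0.058,0.001,0,0,0,0,0.75],[-0.058,0.001,0,0,0,0,0.75]]]' 15| grep -E "posi|ft|wid"
python3 -m pendant '[[[-0.058,0.001,0,0,0,0,0.75],[-0.045,0.001,0,0,0,0,0.75],[-0.02,0.001,0,0,0,0,0.75],[0,0,0.05,0,0,0,0.75],[0,0,0,0,0,0,0.75]]]' 15| grep -E "posi|ft|wid"
python3 -m pendant '[[[0,0,0,0,0,0,0.75],[0,0,0,0,0,0,0.75],[0,0,0,0,0,0,0.75],[0,0,0,0,0,0,0.75],[0,0,0,0,0,0,0.75]]]' 15| grep -E "posi|ft|wid"
python3 -c "
from h import *
to(.4606,-.0445,-.002,-11.9)
c=cam('wrist');cv2.imwrite('pics/w12.png',c['img'][:,:,::-1])"
```

```text
position: [0.4794, 0.0741, 0.125]
ft_force: [-0.0, -1.0, -0.3]
grip_width: 0.0651
position: [0.4544, -0.0445, 0.0727]
ft_force: [-0.2, 0.4, 0.2]
grip_width: 0.0652
position: [0.4581, -0.0452, 0.0759]
ft_force: [-0.0, -0.6, -0.7]
grip_width: 0.0655
t 53.5 p [ 0.4581 -0.0452  0.0759] th -11.98 tilt [ 0.001 -0.    -1.   ] w 0.0655 -> shift [0.0012 0.0023 0.0779] az -0.08
```

View pics/w12.png

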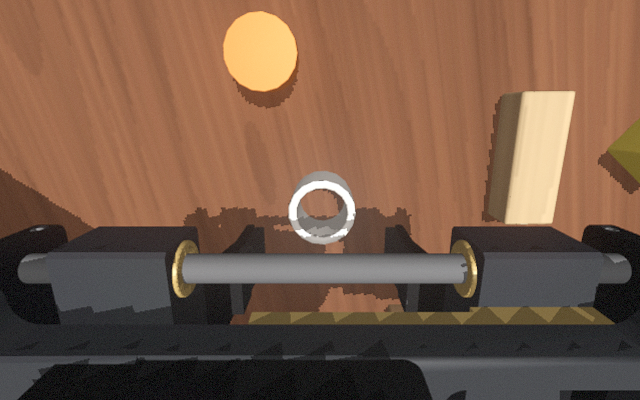

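The coupling's ring at (321,213) is centred, so I grip it.

```bash

python3 -m pendant '[[[0,0,0.025,0,0,0,0.75],[0,0,0.025,0,0,0,0.75],[0,0,0.02,0,0,0,0.75],[0,0,0.007,0,0,0,0.75],[0,0,0,0,0,0,0.75]]]' 12| grep -E "posi|ft"
python3 -m pendant '[[[0,0,0,0,0,0,0],[0,0,0,0,0,0,0],[0,0,0,0,0,0,0],[0,0,0,0,0,0,0],[0,0,0,0,0,0,0]]]' 12| grep -E "posi|ft|wid|force"
python3 -m pendant '[[[0,0,0,0,0,0,0],[0,0,-0.02,0,0,0,0],[0,0,-0.04,0,0,0,0],[0,0,-0.06,0,0,0,0],[0,0,0,0,0,0,0]]]' 12| grep -E "posi|ft|wid|force"
python3 -c "
from h import *
to(.5047,.2134,.12,-11.9)"
```

```text
position: [0.4577, -0.0452, -0.0016]
ft_force: [-0.2, 0.5, 0.4]
position: [0.4581, -0.0453, -0.0009]
ft_force: [-1.2, 0.4, 5.2]
grip_width: 0.0473
grip_force: 12.0
position: [0.4609, -0.0462, 0.1222]
ft_force: [-0.2, -0.4, -1.5]
grip_width: 0.0475
grip_force: 12.0
t 55.42 p [ 0.4609 -0.0462  0.1222] th -11.98 tilt [ 0.009 -0.003 -1.   ] w 0.0475 -> shift [ 0.263  -0.0111  0.0018] az -0.08
```

```bash

python3 -m pendant '[[[0.04,-0.002,0,0,0,0,0],[0.058,-0.002,0,0,0,0,0],[0.058,-0.002,0,0,0,0,0],[0.058,-0.002,0,0,0,0,0],[0.035,-0.002,0,0,0,0,0]]]' 12| grep -E "posi|ft"
python3 -m pendant '[[[0.013,-0.001,0,0,0,0,0],[0,0,0,0,0,0,0],[0,0,0,0,0,0,0],[0,0,0,0,0,0,0],[0,0,0,0,0,0,0]]]' 12| grep -E "posi|ft"
python3 -c "
from h import *
to(.5047,.2134,.006,-11.9)"
```

```text
position: [0.4991, 0.2029, 0.1171]
ft_force: [0.3, -0.3, -1.7]
position: [0.5017, 0.2124, 0.1186]
ft_force: [0.7, -0.2, 0.5]
t 56.67 p [0.5017 0.2124 0.1186] th -12.08 tilt [-0. -0. -1.] w 0.0474 -> shift [0.0016 0.0028 0.1126] az -0.18
```

```bash

python3 -m pendant '[[[0.0015,0.003,0.02,0,0,0,0],[0,0,0.03,0,0,0,0],[0,0,0.025,0,0,0,0],[0,0,0.02,0,0,0,0],[0,0,0.008,0,0,0,0]]]' 12| grep -E "posi|ft"
python3 -m pendant '[[[0,0,0,0,0,0,0],[0,0,0.005,0,0,0,0],[0,0,0.002,0,0,0,0],[0,0,0,0,0,0,0],[0,0,0,0,0,0,0]]]' 12| grep -E "posi|ft"
python3 -m pendant '[[[0,0,0.001,0,0,0,0],[0,0,0,0,0,0,0],[0,0,0,0,0,0,0],[0,0,0,0,0,0,0],[0,0,0,0,0,0,0]]]' 12| grep -E "posi|ft"
```

```text
position: [0.5043, 0.2136, 0.0146]
ft_force: [-0.1, 0.9, -0.3]
position: [0.5049, 0.2142, 0.0088]
ft_force: [1.0, 0.9, -0.2]
position: [0.5048, 0.2142, 0.0075]
ft_force: [0.5, -0.7, -0.3]
```

```bash

python3 -m pendant '[[[0,0,0.001,0,0,0,0],[0,0,0,0,0,0,0],[0,0,0,0,0,0,0],[0,0,0,0,0,0,0],[0,0,0,0,0,0,0]]]' 12| grep -E "posi|ft"
python3 -m pendant '[[[0,0,0.001,0,0,0,0],[0,0,0,0,0,0,0],[0,0,0,0,0,0,0],[0,0,0,0,0,0,0],[0,0,0,0,0,0,0]]]' 12| grep -E "posi|ft"
python3 -m pendant '[[[0,0,0.001,0,0,0,0],[0,0,0,0,0,0,0],[0,0,0,0,0,0,0],[0,0,0,0,0,0,0],[0,0,0,0,0,0,0]]]' 12| grep -E "posi|ft"
```

```text
position: [0.5048, 0.2142, 0.0066]
ft_force: [-0.8, 0.9, -0.5]
position: [0.5049, 0.2142, 0.0056]
ft_force: [0.2, -0.9, -0.4]
position: [0.505, 0.2142, 0.0051]
ft_force: [-0.4, -0.1, 5.2]
```

I release, raise the arm, and draw it back toward the robot and aside for a final look.

```bash

python3 -m pendant '[[[0,0,0,0,0,0,0.68],[0,0,0,0,0,0,0.68],[0,0,0,0,0,0,0.68],[0,0,0,0,0,0,0.68],[0,0,0,0,0,0,0.68]]]' 12| grep -E "posi|ft|wid"
python3 -m pendant '[[[0,0,-0.02,0,0,0,0.68],[0,0,-0.04,0,0,0,0.68],[0,0,-0.05,0,0,0,0.68],[0,0,-0.05,0,0,0,0.68],[0,0,-0.03,0,0,0,0.68]]]' 12| grep -E "posi|ft|wid"
python3 -m pendant '[[[-0.05,0,0,0,0,0,0.68],[-0.055,0,0,0,0,0,0.68],[-0.055,0,0,0,0,0,0.68],[-0.04,0,0,0,0,0,0.68],[0,0,0,0,0,0,0.68]]]' 12| grep -E "posi|ft|wid"
python3 -c "
from h import *
c=cam('top');bx=np.array([.5183,.278]);a=np.radians(78.1);y=np.array([np.cos(a),np.sin(a)])
for z in(.042,.044):print(proj(c,[[*(bx+v*y),z] for v in(.066,0,-.066)]).round(1).tolist())
t=c['img'][190:310,120:280];s=cam('scene')['img'][150:310,330:543]
cv2.imwrite('pics/f.png',np.vstack([cv2.resize(t,(400,300),interpolation=cv2.INTER_CUBIC),cv2.resize(s,(400,300),interpolation=cv2.INTER_CUBIC)])[:,:,::-1])"
```

```text
position: [0.5048, 0.2142, 0.0045]
ft_force: [0.3, 0.2, -0.6]
grip_width: 0.0586
position: [0.5056, 0.2144, 0.1973]
ft_force: [-0.1, 0.2, -0.4]
grip_width: 0.0592
position: [0.4627, 0.0164, 0.1946]
ft_force: [0.2, 0.1, -0.1]
grip_width: 0.0593
[[177.0, 239.4], [203.0, 244.8], [229.1, 250.3]]
[[176.7, 239.4], [202.8, 244.8], [228.9, 250.3]]
```

View pics/f.png

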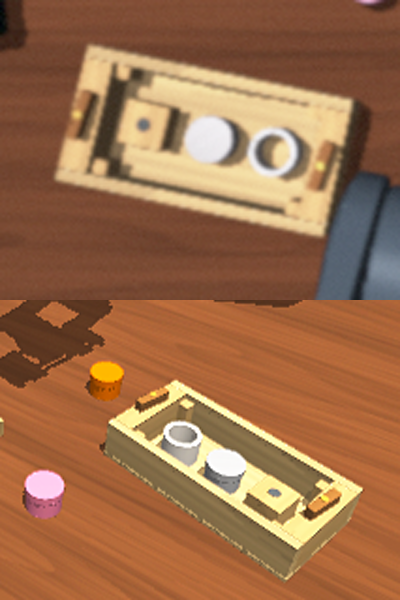

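The final view shows all three parts upright in a row: block at (144,125), tin at (210,140), coupling at (274,153), each within a few mm of its target. Both buttons lie crosswise.

```bash
python3 -c "
from rig import hand_in
print(hand_in())"
```

```text
the job is handed in; nothing more can be done
None
```

The job is handed in with no verdict returned: in the last pictures both buttons were turned crosswise, the panel lay centred on the pine board, and block, tin and coupling stood upright in a row in the box, left to right.

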